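# Chase the thread in a stand's boss with a hand tap

## Task

Pick up the T-handled wrench and set it fully down over the square end of the tap that stands started in the boss of the stand base. Working from above, turn the tap clockwise half a turn, back a quarter turn, clockwise half a turn and back a quarter turn again, then on clockwise until you feel it come up firm on the bottom of the hole, without overloading the tap. Let go, leaving the wrench seated upright on the tap, and do not disturb the cup, bowl and timer.

Things in the scene. Friction and masses are not known exactly. Their poses are not given: they have to be found in the camera images.
- boss_top (a point): Centre of the top of the round steel boss (46 mm across, 28 mm high) of a fixed, grey painted stand base (plate 180 x 120 x 14 mm, long side along its x). The boss top is 42 mm above the bench. z up.
- tap_top (a point): Centre of the top of the tap's square end, 96 mm above the bench at the start. The steel tap stands upright in the boss: a shank 16 mm across up to 27 mm above the boss, then a 12 mm square, 23 mm high. The square's sides lie along this point's x and y, which turn with it; z up. The tap sinks 2 mm per turn clockwise.
- thread (a joint): Turn of the tap in its thread, rad: 0 at the start, growing clockwise as seen from above (half forward: 3.14, a quarter back: 1.57, half forward: 4.71, a quarter back: 3.14). It turns stiffly, at about 0.1 N m either way, and stays where it is left. It comes up firm on the bottom of the hole somewhere between 4.9 and 6.0: where differs each time and cannot be seen.
- windup (a joint): Springy twist of the tap's square end against its thread, rad, positive when it is being turned clockwise: 4 N m per rad, so about 0.025 while it runs freely; 0.06 (0.24 N m) is the least that counts as firm on the bottom, and beyond 0.16 (0.64 N m) either way the tap is broken. It springs back when let go.
- wrench_bar (a point): Centre of the crossbar of the loose steel T-handled wrench (0.3 kg), 62 mm above its underside; at first it stands upright on the bench. The bar is 120 mm long along this point's x, 12 mm wide (y) and high; z up. Under its middle: a neck 12 mm across and 30 mm long, then the socket, a 28 x 28 x 26 mm block. Grip it across the bar's middle to lift or turn it; the bar's ends can also be pushed round.
- wrench_mouth (a point): Centre of the open underside of the wrench, 62 mm under the bar's centre: a square hole 13 mm wide, sides along the bar's x and y (so it fits the tap's square in four ways), 21 mm deep.
- wrench_roof (a point): Inner end of the wrench's socket, 21 mm above its mouth; it rests on the top of the tap when the wrench is fully down.
- cup: White lidded tasting cup, 68 mm across, 80 mm high, handle to one side; origin under its centre. Leave it alone.
- bowl: White tasting bowl, 100 mm across, 48 mm high; origin under its centre. Leave it alone.
- timer: Flat white timer, 60 x 95 x 19 mm; origin under its centre. Leave it alone.

How it is judged:
On the way, in this order (a step that is already met when the one before it is completed fails the run):
1. the wrench is fully down over the tap's square (within 5 mm), before any turning (horizontal distance between wrench_mouth and tap_top below 0.005 m and distance between wrench_roof and tap_top below 0.005 m and angle between wrench_bar's own z axis and vertical below 0.12 rad and value of joint thread below 1 rad), for 0.1 s.
2. the tap is half a turn forward (2.6 to 3.7 rad) (value of joint thread between 2.6 and 3.7 rad), for 0.1 s.
3. the tap is backed off a quarter turn (1.0 to 2.1 rad) (value of joint thread between 1 and 2.1 rad), for 0.1 s.
4. the tap is half a turn forward again (4.15 to 5.3 rad) (value of joint thread between 4.15 and 5.3 rad), for 0.1 s.
5. the tap is backed off a quarter turn again (2.5 to 3.7 rad) (value of joint thread between 2.5 and 3.7 rad), for 0.1 s.
6. the tap is turned up firm on the bottom of the hole (wound up by more than 0.06 rad there) (value of joint windup above 0.06 rad and value of joint thread above 4.85 rad), for 0.1 s.
At the end, for the whole second after the job is handed in: The tap stays in at the bottom of the hole (turned beyond 4.85 rad) with no load on it (windup under 0.04 rad either way), and the wrench stands upright (within 0.12 rad) and fully down on the tap's square (within 5 mm), let go (value of joint thread above 4.85 rad and value of joint windup between -0.04 and 0.04 rad and horizontal distance between wrench_mouth and tap_top below 0.005 m and distance between wrench_roof and tap_top below 0.005 m and angle between wrench_bar's own z axis and vertical below 0.12 rad); the robot touches nothing.
It fails at once if the tap is overloaded and breaks (wound up by more than 0.16 rad, 0.64 N m, either way) (value of joint windup above 0.16 rad or value of joint windup below -0.16 rad).
It fails at once if the cup, bowl or timer is moved by more than 20 mm (distance of any of cup, bowl, timer from where it was at the start of the episode above 0.02 m).
It also fails if it takes over 72 s, if anything falls off the work surface, if the arm or the gripper's body presses on something with over 40 N, if the wrist force passes 120 N, or if a joint passes its speed limit or range.

## Robot

A 7-joint arm with a two-finger parallel gripper is mounted at the origin on the work surface. World frame = base frame: x ahead of the robot, y to its left, z up, the work surface at z = 0. Lengths are in m, angles in rad, forces in N, time in s.
With the tool pointing down it reaches from about 0.425 to 0.975 m from the base axis. Payload 16.7 kg.
Tool frame: the origin (TCP) lies on the centre line of the jaws, within the pads' length; the fingertips stand 11 mm ahead of it and the grasp point (between the pads) lies 8 mm behind it; z points along the fingers, y is the direction in which the jaws open and shut (so a half turn about z gives the same grasp; the last joint's range is limited). The gripper opens to 85 mm and grips with 20 to 120 N. Pads are 22 mm wide; open, the fingers measure 114 mm over their backs; the gripper's body (76 mm by 85 mm) begins 54 mm behind the grasp point. The pads swing forward as they close: fully open they stand 13 mm farther back than shut.
Start: joints at [1.044, 0.426, 0.074, 1.606, -0.034, 1.111, -0.067], TCP at [0.248, -0.628, 0.242] pointing down, gripper open.
Joint ranges: [-2.85, 2.85], [-0.5, 2.14], [-1.23, 1.37], [0.21, 2.46], [-1.02, 4.16], [0.16, 2.05], [-2.73, 2.73]. Speed limits (rad/s): [1.89, 1.89, 2.39, 2.39, 3.01, 3.01, 3.01].

## Interface

Orientations are given as a 3x3 rotation matrix whose columns are the frame's x, y, z axes.
In Python, from plant import telemetry, optics, close_job, spotter gives the robot as it stands.
- The arm moves only by the tool servo_tool, never from a script. Its arguments are lists of equal length, an entry for each row: "linear": the shift along the tool's x, y, z in m, a list of three; "angular": the turn, a rotation vector about the tool's x, y, z in rad, a list of three; "fingers": the opening, from 0 (shut) to 1 (fully open). A call has 1 to 20 rows; each row is the pose to reach, as a shift and turn from the pose measured when the call began, along the tool's axes at that moment; what a row does not reach only later rows make up. A row lasts 1/8 s, in which the tool goes at most 62.5 mm and 10.7 degrees, less where a joint would pass 70% of its speed; a pose out of reach is approached as far as the arm can. A call with a gripper value outside its range is refused whole. The fingers move at their own pace and stop on an object; "force" is the grip in N (left out, the last holds). Time passes only in rows, so rows that repeat a pose let the fingers close. It gives the time, the measured TCP pose, the force and the opening at its end, in the units of the state.
- telemetry.read_state(): the state, without advancing time (a new reading comes with each control period).
- optics.camera(name): name is "side" or "top"; returns a dict with "image" (480x640x3 uint8, blue, green, red), "K" (3x3 intrinsics, pixels), "origin" and "attitude" of the camera in the world. Camera axes: x right, y up, looking along -z (the intrinsics and any distortion apply to the point x, -y, -z); pixel columns grow to the right and rows downward; lengths in m; the calibration is good to about 2 mm. A picture is of the moment at which its call begins. There is no depth.
- close_job(): hands the job in, once; it reports no verdict.
Trained networks look in a picture, given as the dict that the camera call returned (one of the last four; its "shot" number tells which), for a name from the list of things; names that differ only in an ending like _2 or _b are one class to them, and where a whole thing is asked for, a point or a joint stands for the part that bears it (a point fixed in the world has none). Each returns a list of dicts, best first, with "confidence" (0 to 1); they miss things now and then, are a little off and sometimes report something else, mostly with a low value. They report only what shows in the picture. A call takes as long as a camera call.
- spotter.find_in(picture, label): "centre" ([x, y, z] in m, in world coordinates, good to about 4 mm: the middle of the surface that is visible of it).
- spotter.spot_point(picture, label): "centre" ([x, y, z] in m, in world coordinates, good to about 4 mm: a listed point, or the origin of a listed thing).
The state is a dict: "time_s": time; "q": joint angles; "qd": joint speeds; "joint_torque": joint torques, N m; "ee_pos": TCP position; "tcp_rot": TCP orientation; "force": force on the tool from outside, world axes, zero at the start; "ft_torque": the same for the moment, N m; "width": opening from 0.0 (shut) to 1.0 (fully open).
Only numpy, scipy, OpenCV 4.12 (cv2) and the standard library are available. Lean on these libraries where they do the work, as an engineer would, in place of code of your own. Each camera call takes 0.05 s, during which the arm holds its last target.

## Working session

There is one attempt and no reset: what is moved stays moved. The work goes in short steps, Python scripts to look and compute and a tool call to move; the robot and the scene stay as the last step left them, time stands still between calls to the robot, and variables do not carry over. Pictures are saved under pics/ and viewed, and the job is handed in when it is done.

Besides the shell and the picture viewer there is one more tool, called after "Request:" as a command line: name --argument value ..., lists and objects as JSON in quotes. servo_tool: Moves the arm, as the interface text tells. Its arguments: {"type":"object","properties":{"linear":{"type":"array","items":{"type":"array","items":{"type":"number"}}},"angular":{"type":"array","items":{"type":"array","items":{"type":"number"}}},"fingers":{"type":"array","items":{"type":"number"}},"force":{"type":"number"}},"required":["linear","angular","fingers"]}

```bash
ls; mkdir -p pics
python3 - <<'E'
from plant import telemetry, optics, spotter
import cv2, numpy as np
s=telemetry.read_state(); print({k:np.round(v,3).tolist() for k,v in s.items()})
for n in ("top","side"):
    p=optics.camera(n); cv2.imwrite(f"pics/{n}0.png",p["image"])
    print(n,p["K"],p["origin"],np.round(p["attitude"],4).tolist(), [k for k in p])
    for l in ("boss_top","tap_top","wrench_bar","wrench_mouth","wrench_roof","cup","bowl","timer"):
        print(l,[(np.round(d["centre"],4).tolist(),round(d["confidence"],2)) for d in spotter.spot_point(p,l)][:2])
E
```

```text
pics
{'time_s': 0.0, 'q': [1.044, 0.427, 0.074, 1.607, -0.034, 1.111, -0.067], 'qd': [-0.001, 0.0, -0.001, 0.001, 0.001, -0.001, -0.0], 'joint_torque': [-0.002, -94.985, 3.76, -46.352, 0.019, 0.01, 0.0], 'ee_pos': [0.248, -0.627, 0.242], 'tcp_rot': [[0.93, 0.368, -0.001], [0.368, -0.93, 0.001], [-0.0, -0.001, -1.0]], 'force': [-0.426, -0.272, 0.056], 'ft_torque': [0.032, -0.029, -0.038], 'width': 1.002}
top [[580.32283612   0.         311.55798413]
 [  0.         580.32283612 224.99145456]
 [  0.           0.           1.        ]] [ 0.35508887 -0.03029523  1.68268296] [[-0.0267, 0.9942, -0.1042], [-0.9996, -0.0274, -0.005], [-0.0079, 0.1041, 0.9945]] ['image', 'K', 'origin', 'attitude', 'shot']
boss_top [([0.5137, -0.1824, 0.0442], 0.9)]
tap_top [([0.5368, 0.1028, 0.0206], 0.58), ([0.5155, -0.1803, 0.0905], 0.57)]
wrench_bar [([0.5399, 0.0999, 0.0584], 0.56)]
wrench_mouth [([0.5394, 0.1001, -0.0031], 0.73)]
wrench_roof [([0.5368, 0.1011, 0.0231], 0.77), ([0.4049, 0.429, -0.0032], 0.58)]
cup [([0.6992, -0.0168, 0.0002], 0.64)]
bowl [([0.406, 0.4308, -0.001], 0.71)]
timer [([0.3591, -0.4659, 0.0023], 0.97)]
side [[501.30314225   0.         318.72275873]
 [  0.         501.30314225 232.00164768]
 [  0.           0.           1.        ]] [0.06943252 0.53516731 0.95904908] [[-0.7413, 0.5215, -0.4226], [-0.671, -0.562, 0.4836], [0.0147, 0.642, 0.7665]] ['image', 'K', 'origin', 'attitude', 'shot']
boss_top [([0.5141, -0.181, 0.04], 0.92)]
tap_top [([0.5135, -0.1822, 0.0941], 0.63)]
wrench_bar [([0.5385, 0.1025, 0.0651], 0.64)]
wrench_mouth [([0.542, 0.1027, -0.0032], 0.83)]
wrench_roof [([0.5378, 0.1041, 0.0202], 0.79)]
cup [([0.702, -0.0249, 0.0018], 0.91)]
bowl [([0.4056, 0.4229, -0.0054], 0.64)]
timer [([0.3628, -0.4659, -0.0024], 0.73)]
```

View pics/top0.png

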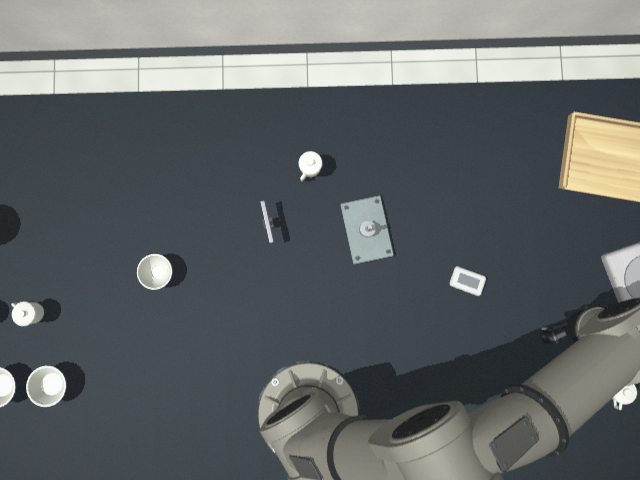

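View pics/side0.png

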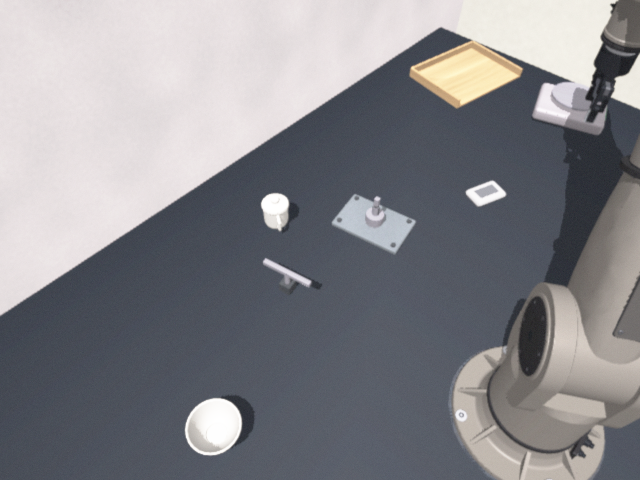

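```bash
cat > h.py <<'E'
import numpy as np, cv2
def cam(p): return np.array(p["K"]),np.array(p["origin"]),np.array(p["attitude"])
def proj(p,X):
    K,o,R=cam(p); c=(np.atleast_2d(X)-o)@R; c=c*[1,-1,-1]; u=c@K.T; return u[:,:2]/u[:,2:]
def back(p,uv,z):
    K,o,R=cam(p); d=np.linalg.inv(K)@np.array([uv[0],uv[1],1.]); d=R@(d*[1,-1,-1]); return o+d*(z-o[2])/d[2]
def crop(p,uv,r,f,name):
    x,y=map(int,uv); im=p["image"][y-r:y+r,x-r:x+r]; im=cv2.resize(im,None,fx=f,fy=f,interpolation=cv2.INTER_CUBIC); return im
E
python3 - <<'E'
from plant import optics
from h import *
T=optics.camera("top");S=optics.camera("side")
import pickle; pickle.dump((T,S),open("p0.pkl","wb"))
a=crop(T,(272,222),30,6,'');b=crop(T,(368,229),30,6,'')
c=crop(S,(288,275),33,6,'')[:360,:360];d=crop(S,(375,213),30,6,'')
cv2.imwrite("pics/z0.png",np.hstack([a,b])); cv2.imwrite("pics/z1.png",np.hstack([cv2.resize(c,(360,360)),d]))
E
```

```text
(no output)
```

View pics/z0.png

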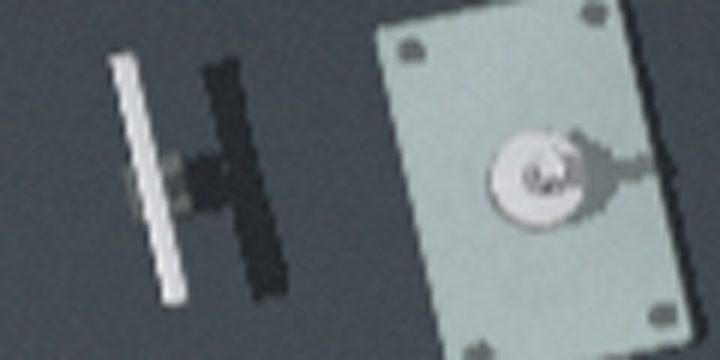

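View pics/z1.png

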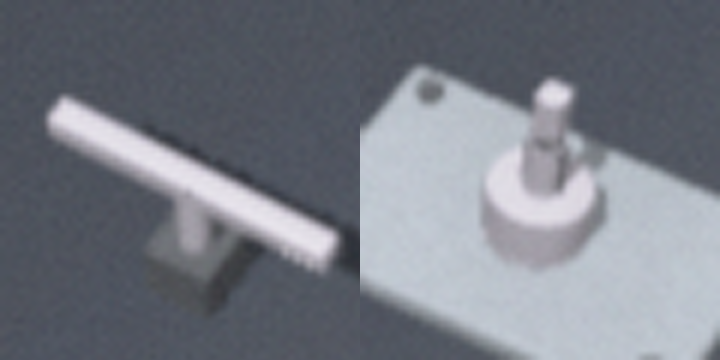

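Run:
```python
from h import *
import pickle; T,S=pickle.load(open("p0.pkl","rb"))
# bar
g=cv2.cvtColor(T["image"],cv2.COLOR_BGR2GRAY); m=np.zeros_like(g); m[195:250,255:275]=(g[195:250,255:275]>140)
r=cv2.minAreaRect(np.argwhere(m)[:,::-1].astype(np.float32)); print("bar top rect",r)
pts=cv2.boxPoints(r); q=np.array([back(T,p,0.068) for p in pts]); print(np.round(q,4), "c",back(T,r[0],0.068))
# moments
ys,xs=np.nonzero(m); print("centroid",back(T,(xs.mean(),ys.mean()),0.068))
P=np.array([back(T,(x,y),0.068)[:2] for x,y in zip(xs,ys)]); w,v=np.linalg.eigh(np.cov(P.T)); print("bar yaw",np.degrees(np.arctan2(v[1,1],v[0,1])))
# side bar
# plate
hsv=T["image"].astype(int); b=((g>110)).astype(np.uint8); 
m=np.zeros_like(g); m[190:270,335:400]=b[190:270,335:400]
r=cv2.minAreaRect(np.argwhere(m)[:,::-1].astype(np.float32)); q=np.array([back(T,p,0.014) for p in cv2.boxPoints(r)]);print("plate",r,np.round(q,4),back(T,r[0],0.014))
e=q[1]-q[0];print(np.degrees(np.arctan2(e[1],e[0])))
# zooms w/ overlay candidates
im=crop(S,(376,205),14,25,'');cv2.imwrite("pics/z2.png",im)
im2=crop(T,(368,228),14,25,'');cv2.imwrite("pics/z3.png",im2)
for X in ([.5145,-.1815,.096],[.5145,-.1815,.042]): print(proj(T,X),proj(S,X))
```

```text
bar top rect ((266.4234924316406, 221.40585327148438), (42.19297409057617, 3.9047486782073975), 77.47119140625)
[[0.5955 0.1212 0.068 ]
 [0.5976 0.1104 0.068 ]
 [0.4808 0.087  0.068 ]
 [0.4787 0.0976 0.068 ]] c [0.53790047 0.10399205 0.068     ]
centroid [0.53750947 0.10397562 0.068     ]
bar yaw -168.69405337426198
plate ((366.3706359863281, 229.41766357421875), (62.584442138671875, 41.10832214355469), 77.47119140625) [[ 0.5909 -0.1046  0.014 ]
 [ 0.6138 -0.2219  0.014 ]
 [ 0.4354 -0.254   0.014 ]
 [ 0.413  -0.1379  0.014 ]] [ 0.51277685 -0.17968383  0.014     ]
-78.9598663143876
[[369.57886475 225.89496353]] [[376.69535859 198.15181458]]
[[367.83710458 227.84477834]] [[374.43578998 213.32734787]]
```

View pics/z2.png

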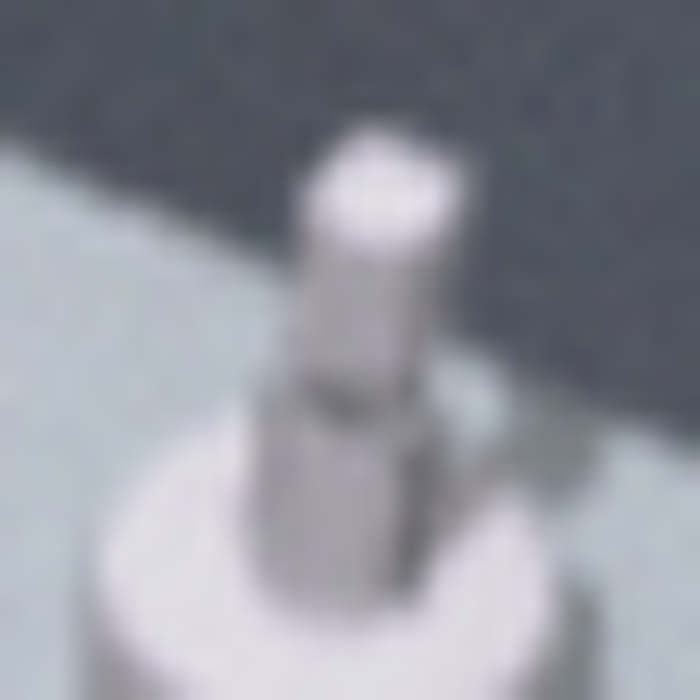

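View pics/z3.png

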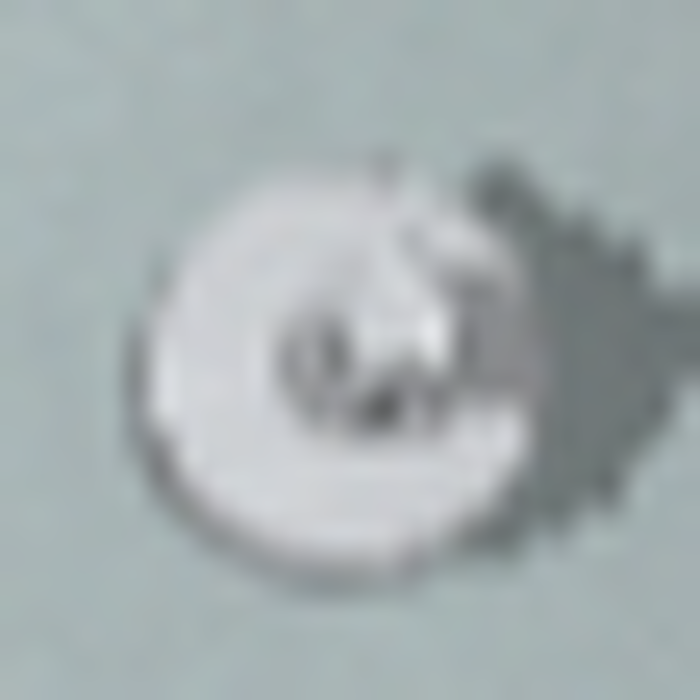

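```bash
cat > tapfit.py <<'E'
from h import *
import sys,pickle
from scipy.optimize import minimize
T,S=pickle.load(open("p0.pkl","rb"))
g=cv2.cvtColor(S["image"],cv2.COLOR_BGR2GRAY).astype(float)
x0,y0,w,h=372,191,13,12   # window
F=16
def render(cx,cy,yaw):
    a=np.radians(yaw)+np.arange(4)*np.pi/2+np.pi/4; r=.006*np.sqrt(2)
    c=np.c_[cx+r*np.cos(a),cy+r*np.sin(a)]
    top=proj(S,np.c_[c,np.full(4,.096)]); bot=proj(S,np.c_[c,np.full(4,.073)])
    L=np.zeros((h*F,w*F),np.uint8)
    cv=lambda p:np.round(((p-[x0,y0]+.5)*F)*16).astype(np.int32)
    o=S["origin"]
    for i in range(4):
        j=(i+1)%4; mid=(c[i]+c[j])/2; n=mid-[cx,cy]
        if n@(o[:2]-mid)>0:
            # label by side in image
            k=1 if ((top[i]+top[j])/2)[0]<top.mean(0)[0] else 2
            cv2.fillConvexPoly(L,cv(np.array([top[i],top[j],bot[j],bot[i]])),k,shift=4)
    cv2.fillConvexPoly(L,cv(top),3,shift=4)
    A=[]
    for k in range(4):
        m=(L==k).astype(np.float32); m=cv2.GaussianBlur(m,(0,0),F*0.45)
        A.append(m.reshape(h,F,w,F).mean((1,3)).ravel())
    return np.array(A).T,top
I=g[y0:y0+h,x0:x0+w].ravel()
yy,xx=np.mgrid[y0:y0+h,x0:x0+w]; W=((xx>=374-0)|(yy<200)).ravel()&(((yy<203)|(xx<379)).ravel())
def cost(p,yaw,full=False):
    A,top=render(p[0],p[1],yaw); s,_,_,_=np.linalg.lstsq(A[W],I[W],rcond=None); e=A[W]@s-I[W]
    return (np.sqrt((e**2).mean()),s,top) if full else np.sqrt((e**2).mean())
for yaw in range(0,90,6):
    r=minimize(cost,[.5145,-.1815],args=(yaw,),method="Nelder-Mead",options=dict(initial_simplex=[[.5145,-.1815],[.518,-.1815],[.5145,-.185]],xatol=1e-4,fatol=1e-3))
    print(yaw,np.round(r.x,4),round(r.fun,2),np.round(cost(r.x,yaw,True)[1]))
E
python3 tapfit.py
```

```text
0 [ 0.5142 -0.1821] 4.81 [ 84. 161. 128. 219.]
6 [ 0.5141 -0.182 ] 3.91 [ 84. 161. 124. 219.]
12 [ 0.5142 -0.1821] 3.74 [ 84. 162. 125. 219.]
18 [ 0.5142 -0.182 ] 4.62 [ 85. 162. 125. 219.]
24 [ 0.5143 -0.1819] 6.13 [ 85. 161. 127. 219.]
30 [ 0.5143 -0.1817] 7.76 [ 86. 161. 144. 220.]
36 [ 0.5143 -0.1818] 8.2 [ 85. 160.   0. 219.]
42 [ 0.5141 -0.1822] 7.82 [ 84. 185. 152. 216.]
48 [ 0.5141 -0.1821] 8.23 [ 84. 169. 149. 216.]
54 [ 0.514  -0.1821] 8.48 [ 84. 162. 145. 217.]
60 [ 0.514  -0.1821] 8.6 [ 84. 160. 141. 217.]
66 [ 0.5141 -0.182 ] 8.38 [ 84. 159. 138. 217.]
72 [ 0.5141 -0.1821] 7.8 [ 84. 159. 134. 218.]
78 [ 0.5141 -0.1821] 6.96 [ 84. 160. 131. 218.]
84 [ 0.5142 -0.1821] 5.91 [ 84. 160. 130. 218.]
```

Request:
servo_tool --linear '[[0.036,-0.021,0],[0.071,-0.042,0],[0.107,-0.064,0],[0.142,-0.085,0],[0.178,-0.106,0],[0.213,-0.127,0],[0.249,-0.148,0],[0.284,-0.17,0],[0.32,-0.191,0],[0.355,-0.212,0],[0.355,-0.212,0]]' --angular '[[0,0,-0.13],[0,0,-0.26],[0,0,-0.39],[0,0,-0.52],[0,0,-0.65],[0,0,-0.78],[0,0,-0.91],[0,0,-1.04],[0,0,-1.17],[0,0,-1.3],[0,0,-1.3]]' --fingers '[1,1,1,1,1,1,1,1,1,1,1]'

```text
time_s: 2.38
ee_pos: [0.5024, -0.2969, 0.2425]
tcp_rot: [[-0.112, 0.994, 0.001], [0.994, 0.112, 0.001], [0.001, 0.001, -1.0]]
force: [0.1, 0.0, 0.4]
width: 0.998
```

```bash
cat > go.py <<'E'
import sys,numpy as np
from scipy.spatial.transform import Rotation as Ro
from plant import telemetry
s=telemetry.read_state(); p=np.array(s["ee_pos"]);R=np.array(s["tcp_rot"])
print("t",round(s["time_s"],2),"p",np.round(p,4),"yawx",round(np.degrees(np.arctan2(R[1,0],R[0,0])),2),"q",np.round(s["q"],3),"F",np.round(s["force"],2),"M",np.round(s["ft_torque"],3),"w",round(s["width"],3))
if len(sys.argv)>4:
    x,y,z,yaw=map(float,sys.argv[1:5]); c,q=np.cos(np.radians(yaw)),np.sin(np.radians(yaw))
    G=np.array([[c,q,0],[q,-c,0],[0,0,-1.]])
    print("lin",np.round(R.T@([x,y,z]-p),4),"ang",np.round(Ro.from_matrix(R.T@G).as_rotvec(),4))
E
python3 go.py 0.5377 0.1035 0.16 191.3
```

```text
t 2.38 p [ 0.5024 -0.2969  0.2425] yawx 96.43 q [ 0.695  0.297 -0.33   1.798  0.107  1.063  0.439] F [0.1  0.05 0.38] M [-0.011  0.015 -0.036] w 0.998
lin [0.3938 0.0798 0.0829] ang [ 1.5000e-03  2.0000e-04 -1.6558e+00]
```

Request:
servo_tool --linear '[[0.04,0.008,0],[0.08,0.016,0],[0.12,0.024,0],[0.16,0.032,0],[0.2,0.04,0],[0.24,0.048,0],[0.28,0.057,0],[0.32,0.065,0],[0.36,0.073,0.03],[0.394,0.08,0.06],[0.394,0.08,0.083],[0.394,0.08,0.083],[0.394,0.08,0.083]]' --angular '[[0,0,-0.14],[0,0,-0.28],[0,0,-0.42],[0,0,-0.56],[0,0,-0.7],[0,0,-0.84],[0,0,-0.98],[0,0,-1.12],[0,0,-1.26],[0,0,-1.4],[0,0,-1.54],[0,0,-1.656],[0,0,-1.656]]' --fingers '[1,1,1,1,1,1,1,1,1,1,1,1,1]'

```text
time_s: 4.0
ee_pos: [0.5379, 0.1028, 0.1596]
tcp_rot: [[-0.981, -0.194, 0.0], [-0.194, 0.981, 0.001], [-0.001, 0.001, -1.0]]
force: [-0.1, -0.4, -0.6]
width: 1.003
```

```bash
python3 go.py 0.5377 0.1035 0.054 191.3
python3 - <<'E'
from plant import optics
import cv2,numpy as np
from h import *
T=optics.camera("top");S=optics.camera("side")
cv2.imwrite("pics/a.png",np.hstack([crop(T,(272,222),35,5,''),crop(S,(288,270),45,4,'')[:350]]))
E
```

```text
t 4.0 p [0.5379 0.1028 0.1596] yawx -168.82 q [ 0.322  0.413 -0.772  1.935  0.355  0.932  1.143] F [-0.07 -0.42 -0.63] M [-0.023 -0.007  0.025] w 1.003
lin [0.0002 0.0006 0.1056] ang [ 0.0008  0.0005 -0.0021]
```

View pics/a.png

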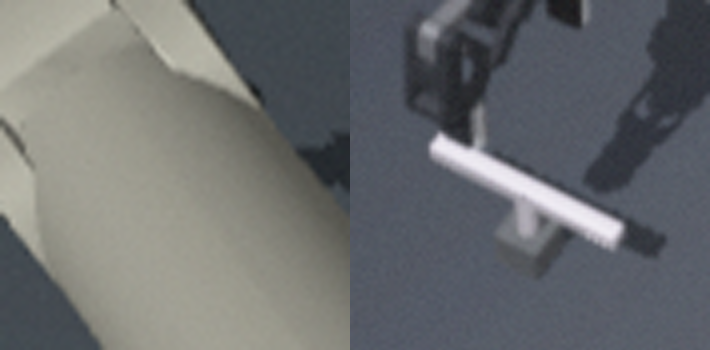

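Request:
servo_tool --linear '[[0,0,0.035],[0,0.0005,0.07],[0,0.0005,0.095],[0,0.0005,0.1055],[0,0.0005,0.1055],[0,0.0005,0.1055],[0,0.0005,0.1055],[0,0.0005,0.1055],[0,0.0005,0.1055],[0,0.0005,0.1055],[0,0.0005,0.1055],[0,0.0005,0.1055]]' --angular '[[0,0,0],[0,0,0],[0,0,0],[0,0,0],[0,0,0],[0,0,0],[0,0,0],[0,0,0],[0,0,0],[0,0,0],[0,0,0],[0,0,0]]' --fingers '[1,1,1,1,1,0,0,0,0,0,0,0]' --force 60

```text
time_s: 5.6
ee_pos: [0.5383, 0.1036, 0.0548]
tcp_rot: [[-0.981, -0.192, 0.002], [-0.192, 0.981, 0.001], [-0.002, 0.0, -1.0]]
force: [-0.2, -0.1, 4.6]
width: 0.125
```

```bash
python3 go.py
```

```text
t 5.6 p [0.5383 0.1036 0.0548] yawx -168.94 q [ 0.233  0.556 -0.677  2.003  0.505  0.752  1.014] F [-0.22 -0.13  4.61] M [-0.107  0.068 -0.007] w 0.125
```

Request:
servo_tool --linear '[[0,0,-0.03],[0,0,-0.07],[0,0,-0.11],[0,0,-0.125],[0,0,-0.125],[0,0,-0.125]]' --angular '[[0,0,0],[0,0,0],[0,0,0],[0,0,0],[0,0,0],[0,0,0]]' --fingers '[0,0,0,0,0,0]'

```text
time_s: 6.35
ee_pos: [0.5374, 0.1031, 0.1783]
tcp_rot: [[-0.981, -0.192, -0.0], [-0.192, 0.981, 0.0], [0.0, 0.0, -1.0]]
force: [0.4, 0.4, -3.0]
width: 0.13
```

```bash
cat > barfit.py <<'E'
from h import *
from scipy.optimize import minimize
F=8
def render(P,win,c,yaw,z):
    x0,y0,w,h=win; a=np.radians(yaw); u=np.array([np.cos(a),np.sin(a)]);v=np.array([-u[1],u[0]])
    L=np.zeros((h*F,w*F),np.uint8); cv=lambda p:np.round(((p-[x0,y0]+.5)*F)*16).astype(np.int32)
    X=np.array([[*(c+u*sx*.06+v*sy*.006),z+sz*.006] for sx in(-1,1) for sy in(-1,1) for sz in(-1,1)])
    cv2.fillConvexPoly(L,cv2.convexHull(cv(proj(P,X))),1,shift=4)
    t=np.array([[*(c+u*sx*.06+v*sy*.006),z+.006] for sx,sy in((-1,-1),(1,-1),(1,1),(-1,1))])
    cv2.fillConvexPoly(L,cv(proj(P,t)),2,shift=4)
    A=[]
    for k in range(3):
        m=cv2.GaussianBlur((L==k).astype(np.float32),(0,0),F*.45); A.append(m.reshape(h,F,w,F).mean((1,3)).ravel())
    return np.array(A).T
def fit(P,c0,yaw,z,mask=None,pad=8):
    c0=np.array(c0); a=np.radians(yaw); u=np.array([np.cos(a),np.sin(a)])
    e=proj(P,np.array([[*(c0+s*u*.06),z] for s in(-1,1)])); lo=np.floor(e.min(0)-pad).astype(int); hi=np.ceil(e.max(0)+pad).astype(int)
    win=(*lo,*(hi-lo)); g=cv2.cvtColor(P["image"],cv2.COLOR_BGR2GRAY).astype(float)
    I=g[lo[1]:hi[1],lo[0]:hi[0]].ravel(); W=np.ones(len(I))
    if mask is not None:
        yy,xx=np.mgrid[lo[1]:hi[1],lo[0]:hi[0]]; W=mask(xx,yy,e).astype(float).ravel()
    def cost(p,full=False):
        A=render(P,win,np.array(p[:2])/1000,p[2],z); s,*_=np.linalg.lstsq(A*W[:,None],I*W,rcond=None); r=np.clip(np.abs((A@s-I)*W),0,45)
        return np.sqrt((r**2).mean())
    p0=np.array([*c0*1000,yaw]); S0=np.vstack([p0,p0+[3,0,0],p0+[0,3,0],p0+[0,0,3]])
    r=minimize(cost,p0,method="Nelder-Mead",options=dict(initial_simplex=S0,xatol=.02,fatol=1e-3))
    return np.round(r.x,2),round(r.fun,2)
E
python3 go.py
python3 - <<'E'
from barfit import *
import pickle; T,S=pickle.load(open("p0.pkl","rb"))
print("top",fit(T,(.5377,.104),11.3,.062)); print("side",fit(S,(.5377,.104),11.3,.062))
from plant import optics
Q=optics.camera("side"); pickle.dump(Q,open("p1.pkl","wb"))
cv2.imwrite("pics/b.png",crop(Q,proj(Q,[.538,.104,.15])[0],60,6,''))
E
```

```text
t 6.35 p [0.5374 0.1031 0.1783] yawx -168.94 q [ 0.337  0.39  -0.787  1.919  0.333  0.967  1.159] F [ 0.38  0.39 -2.98] M [ 0.008 -0.047  0.004] w 0.13
top (array([538.07, 104.01,  11.32]), np.float64(10.4))
side (array([538.58, 103.19,  11.18]), np.float64(10.13))
```

View pics/b.png

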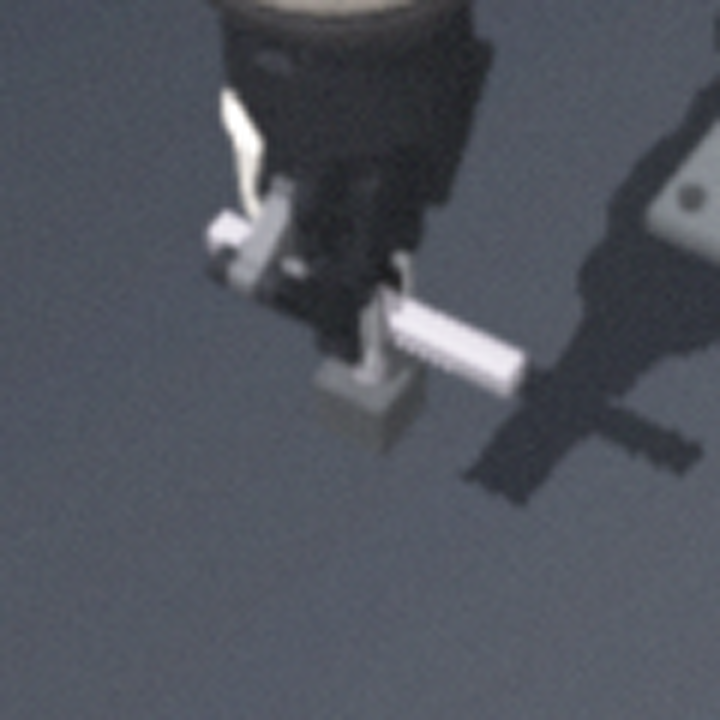

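```bash
python3 - <<'E'
from h import *
import pickle; T,S=pickle.load(open("p0.pkl","rb"))
from scipy.optimize import minimize
for P,(z,) in ((T,(.042,)),(S,(.042,))):
    g=cv2.cvtColor(P["image"],cv2.COLOR_BGR2GRAY).astype(float)
    # radial gradient maximisation: edge ring mean gradient magnitude outward (inside brighter)
    t=np.linspace(0,2*np.pi,180)
    def samp(c,r):
        uv=proj(P,np.c_[c[0]+r*np.cos(t),c[1]+r*np.sin(t),np.full(180,z)]).astype(np.float32)
        return cv2.remap(g.astype(np.float32),uv[:,:1],uv[:,1:],cv2.INTER_CUBIC).ravel()
    def cost(p): 
        c=np.array(p)/1000; d=samp(c,.0205)-samp(c,.0255); return -np.clip(d,-10,45).mean()
    r=minimize(cost,[514,-182],method="Nelder-Mead",options=dict(initial_simplex=[[514,-182],[517,-182],[514,-179]])); print(r.x,r.fun)
E
python3 go.py 0.514 -0.182 0.178 190.8
```

```text
[ 513.78867082 -180.47277652] -34.88196563720703
[ 512.9579935  -180.93736736] -31.104318618774414
t 6.4 p [0.5374 0.1033 0.1782] yawx -168.93 q [ 0.337  0.39  -0.788  1.919  0.333  0.967  1.159] F [-0.66 -0.1  -2.42] M [-0.013  0.005 -0.032] w 0.123
lin [ 7.770e-02 -2.755e-01  1.000e-04] ang [ 0.0007 -0.0005  0.0046]
```

Request:
servo_tool --linear '[[0.008,-0.028,0],[0.018,-0.064,0],[0.028,-0.1,0],[0.038,-0.136,0],[0.048,-0.172,0],[0.058,-0.208,0],[0.068,-0.243,0],[0.0775,-0.275,0],[0.0775,-0.275,0],[0.0775,-0.275,0]]' --angular '[[0,0,0],[0,0,0],[0,0,0],[0,0,0],[0,0,0],[0,0,0.005],[0,0,0.005],[0,0,0.005],[0,0,0.005],[0,0,0.005]]' --fingers '[0,0,0,0,0,0,0,0,0,0]'

```text
time_s: 7.65
ee_pos: [0.5139, -0.1809, 0.1772]
tcp_rot: [[-0.982, -0.187, -0.002], [-0.187, 0.982, 0.002], [0.001, 0.002, -1.0]]
force: [-0.6, -0.1, -2.6]
width: 0.124
```

```bash
python3 go.py 0.5138 -0.1815 0.16 190.8
python3 - <<'E'
from h import *
from plant import optics,spotter
import pickle
Q=optics.camera("side"); T=optics.camera("top"); pickle.dump(Q,open("p2.pkl","wb"))
cv2.imwrite("pics/c.png",np.hstack([crop(Q,proj(Q,[.514,-.181,.13])[0],28,12,''),cv2.resize(crop(T,proj(T,[.514,-.181,.13])[0],60,5,''),(100,672))]))
for l in("tap_top","wrench_bar","wrench_mouth","boss_top"): print(l,[(np.round(d["centre"],4),d["confidence"]) for d in spotter.spot_point(Q,l)])
E
```

```text
t 7.65 p [ 0.5139 -0.1809  0.1772] yawx -169.21 q [ 0.804  0.367 -0.706  1.928  0.289  0.951  1.719] F [-0.61 -0.11 -2.59] M [ 0.006  0.024 -0.044] w 0.124
lin [ 0.0001 -0.0006  0.0172] ang [ 0.0018 -0.0013 -0.0001]
tap_top [(array([ 0.5127, -0.18  ,  0.0937]), 0.59)]
wrench_bar [(array([ 0.5173, -0.1831,  0.1875]), 0.94)]
wrench_mouth [(array([ 0.5149, -0.1805,  0.119 ]), 0.64)]
boss_top [(array([ 0.5114, -0.1816,  0.042 ]), 0.75)]
```

View pics/c.png

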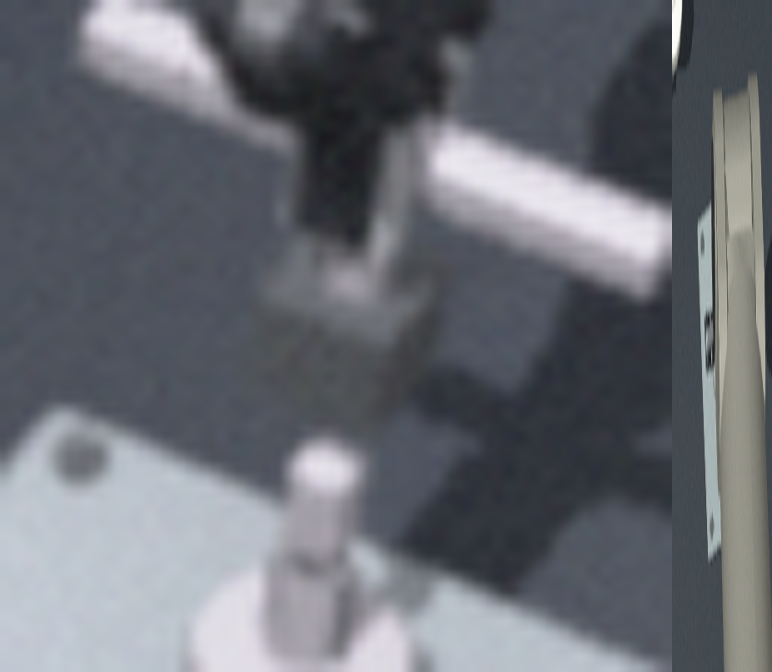

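```bash
python3 - <<'E'
from barfit import *
import pickle; Q=pickle.load(open("p2.pkl","rb"))
def mk(xx,yy,e):
    d=(e[1]-e[0]); L=np.hypot(*d); t=((xx-e.mean(0)[0])*d[0]+(yy-e.mean(0)[1])*d[1])/L/L
    return (t>.2)
def mk2(xx,yy,e):
    d=(e[1]-e[0]); L=np.hypot(*d); t=((xx-e.mean(0)[0])*d[0]+(yy-e.mean(0)[1])*d[1])/L/L
    return (np.abs(t)>.3)
for z in(.184,.1855): print(fit(Q,(.5139,-.1809),10.8,z,mk,6),fit(Q,(.5139,-.1809),10.8,z,mk2,5))
E
sed -i 's/^T,S=.*/T,S=pickle.load(open("p0.pkl","rb")); S=pickle.load(open("p2.pkl","rb"))/; s/range(0,90,6)/range(4,20,2)/' tapfit.py; python3 tapfit.py
```

```text
(array([ 514.55, -181.13,    9.79]), np.float64(10.82)) (array([ 514.43, -180.03,   10.95]), np.float64(10.33))
(array([ 513.9 , -180.05,   10.08]), np.float64(10.9)) (array([ 513.7 , -178.52,   11.08]), np.float64(10.33))
4 [ 0.514  -0.1808] 6.94 [ 81. 158. 131. 213.]
6 [ 0.5141 -0.1808] 6.86 [ 81. 158. 134. 212.]
8 [ 0.514  -0.1808] 6.83 [ 81. 159. 132. 212.]
10 [ 0.5141 -0.1808] 6.82 [ 81. 159. 133. 212.]
12 [ 0.5141 -0.1808] 6.83 [ 81. 159. 133. 212.]
14 [ 0.5141 -0.1808] 6.91 [ 81. 159. 134. 212.]
16 [ 0.5141 -0.1808] 7.02 [ 81. 159. 133. 212.]
18 [ 0.5141 -0.1808] 7.15 [ 82. 159. 135. 212.]
```

Request:
servo_tool --linear '[[0,0,0.01],[0,0,0.02],[0,0,0.023],[0,0,0.025],[0,0,0.027],[0,0,0.029],[0,0,0.031],[0,0,0.031]]' --angular '[[0.0015,-0.001,0],[0.0015,-0.001,0],[0.0015,-0.001,0],[0.0015,-0.001,0],[0.0015,-0.001,0],[0.0015,-0.001,0],[0.0015,-0.001,0],[0.0015,-0.001,0]]' --fingers '[0,0,0,0,0,0,0,0]'

```text
time_s: 8.95
ee_pos: [0.5142, -0.181, 0.147]
tcp_rot: [[-0.982, -0.188, 0.001], [-0.188, 0.982, -0.001], [-0.001, -0.001, -1.0]]
force: [0.5, -1.3, -3.5]
width: 0.126
```

```bash
python3 go.py 0.514 -0.1809 0.129 190.7
```

```text
t 8.95 p [ 0.5142 -0.181   0.147 ] yawx -169.17 q [ 0.783  0.405 -0.688  1.955  0.328  0.893  1.686] F [ 0.48 -1.35 -3.51] M [-0.275 -0.061  0.024] w 0.126
lin [0.0002 0.0002 0.018 ] ang [-0.0009  0.0005  0.0022]
```

Request:
servo_tool --linear '[[0,-0.0004,0.002],[0,-0.0004,0.004],[0,-0.0004,0.006],[0,-0.0004,0.008],[0,-0.0004,0.008]]' --angular '[[0,0,0],[0,0,0],[0,0,0],[0,0,0],[0,0,0]]' --fingers '[0,0,0,0,0]'

```text
time_s: 9.57
ee_pos: [0.5142, -0.1814, 0.1388]
tcp_rot: [[-0.982, -0.188, 0.0], [-0.188, 0.982, -0.001], [-0.0, -0.001, -1.0]]
force: [-0.3, -0.5, -3.2]
width: 0.122
```

```bash
python3 go.py 0.514 -0.1809 0.129 190.7
```

```text
t 9.57 p [ 0.5142 -0.1814  0.1388] yawx -169.17 q [ 0.778  0.416 -0.682  1.96   0.338  0.879  1.678] F [-0.35 -0.48 -3.23] M [-0.021  0.007  0.002] w 0.122
lin [0.0001 0.0005 0.0098] ang [-0.0007  0.0003  0.0023]
```

Request:
servo_tool --linear '[[0,0,0.003],[0,0,0.006],[0,0,0.008],[0,0,0.0085],[0,0,0.009],[0,0,0.0095],[0,0,0.0095]]' --angular '[[0,0,0],[0,0,0],[0,0,0],[0,0,0],[0,0,0],[0,0,0],[0,0,0]]' --fingers '[0,0,0,0,0,0,0]'

```text
time_s: 10.45
ee_pos: [0.5144, -0.1814, 0.1295]
tcp_rot: [[-0.982, -0.188, 0.001], [-0.188, 0.982, -0.001], [-0.001, -0.001, -1.0]]
force: [-0.1, -0.5, 1.7]
width: 0.122
```

```bash
python3 go.py 0.514 -0.1809 0.129 190.7
```

```text
t 10.45 p [ 0.5144 -0.1814  0.1295] yawx -169.17 q [ 0.771  0.429 -0.676  1.967  0.35   0.862  1.668] F [-0.15 -0.55  1.67] M [-0.091  0.142  0.011] w 0.122
lin [0.0003 0.0006 0.0005] ang [-0.001   0.0006  0.0023]
```

Request:
servo_tool --linear '[[0,0,0],[0,0,0],[0,0,0],[0,0,0.0001],[0,0,0.0001],[0,0,0.0001],[0,0,0.0002],[0,0,0.0002],[0,0,0.0002],[0,0,0.0003],[0,0,0.0003],[0,0,0.0003]]' --angular '[[0,0,0.03],[0,0,0.08],[0,0,0.16],[0,0,0.24],[0,0,0.32],[0,0,0.4],[0,0,0.48],[0,0,0.56],[0,0,0.64],[0,0,0.72],[0,0,0.8],[0,0,0.8]]' --fingers '[0,0,0,0,0,0,0,0,0,0,0,0]'

```text
time_s: 11.95
ee_pos: [0.5146, -0.1815, 0.1294]
tcp_rot: [[-0.819, 0.574, 0.001], [0.574, 0.819, -0.001], [-0.002, -0.0, -1.0]]
force: [-0.2, -2.9, 0.7]
width: 0.124
```

```bash
python3 go.py
```

```text
t 11.95 p [ 0.5146 -0.1815  0.1294] yawx 144.97 q [ 0.633  0.393 -0.501  1.975  0.253  0.832  0.952] F [-0.24 -2.88  0.66] M [-0.494 -0.18   0.043] w 0.124
```

Request:
servo_tool --linear '[[-0.0002,-0.0003,0.0001],[-0.0002,-0.0003,0.0001],[-0.0002,-0.0003,0.0001],[-0.0002,-0.0003,0.0001],[-0.0002,-0.0003,0.0002],[-0.0002,-0.0003,0.0002],[-0.0002,-0.0003,0.0002],[-0.0002,-0.0003,0.0003],[-0.0002,-0.0003,0.0003],[-0.0002,-0.0003,0.0003],[-0.0002,-0.0003,0.0004],[-0.0002,-0.0003,0.0004],[-0.0002,-0.0003,0.0005],[-0.0002,-0.0003,0.0005],[-0.0002,-0.0003,0.0005],[-0.0002,-0.0003,0.0005]]' --angular '[[0,0,0.04],[0,0,0.12],[0,0,0.22],[0,0,0.32],[0,0,0.42],[0,0,0.52],[0,0,0.62],[0,0,0.72],[0,0,0.82],[0,0,0.92],[0,0,1.02],[0,0,1.12],[0,0,1.22],[0,0,1.32],[0,0,1.4],[0,0,1.4]]' --fingers '[0,0,0,0,0,0,0,0,0,0,0,0,0,0,0,0]'

```text
time_s: 13.95
ee_pos: [0.5149, -0.1822, 0.129]
tcp_rot: [[0.426, 0.904, 0.002], [0.904, -0.426, -0.002], [-0.001, 0.002, -1.0]]
force: [2.7, -3.8, -0.5]
width: 0.127
```

```bash
python3 go.py
python3 - <<'E'
from h import *
from plant import optics
Q=optics.camera("side")
cv2.imwrite("pics/d.png",crop(Q,proj(Q,[.514,-.181,.1])[0],35,10,''))
E
```

```text
t 13.95 p [ 0.5149 -0.1822  0.129 ] yawx 64.75 q [ 0.391  0.359 -0.205  1.989  0.102  0.8   -0.312] F [ 2.68 -3.83 -0.51] M [-0.966 -0.552  0.074] w 0.127
```

View pics/d.png

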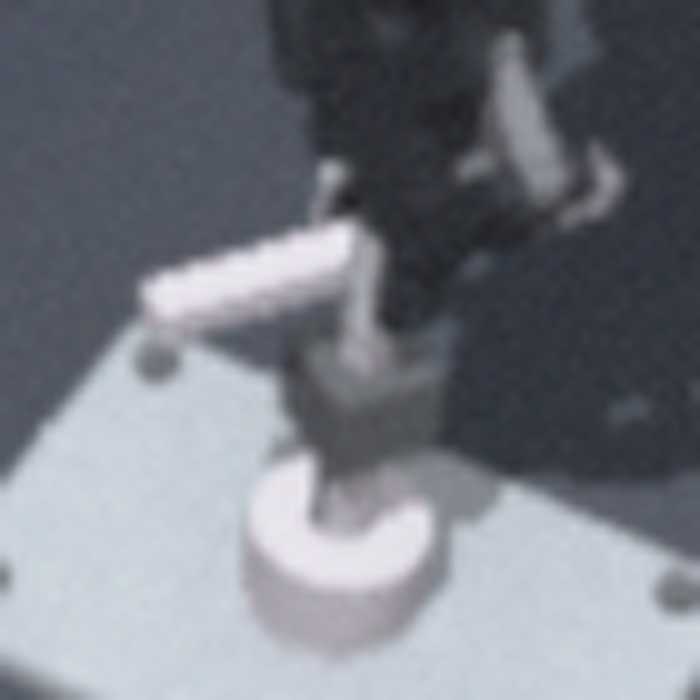

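Request:
servo_tool --linear '[[-0.0003,0.0003,0.0001],[-0.0003,0.0003,0.0001],[-0.0003,0.0003,0.0001],[-0.0003,0.0003,0.0001],[-0.0003,0.0003,0.0002],[-0.0003,0.0003,0.0002],[-0.0003,0.0003,0.0002],[-0.0003,0.0003,0.0003],[-0.0003,0.0003,0.0003],[-0.0003,0.0003,0.0003],[-0.0003,0.0003,0.0003],[-0.0003,0.0003,0.0003]]' --angular '[[0,0,0.04],[0,0,0.12],[0,0,0.22],[0,0,0.32],[0,0,0.42],[0,0,0.52],[0,0,0.62],[0,0,0.72],[0,0,0.82],[0,0,0.92],[0,0,1.0],[0,0,1.0]]' --fingers '[0,0,0,0,0,0,0,0,0,0,0,0]'

```text
time_s: 15.5
ee_pos: [0.5148, -0.1827, 0.1286]
tcp_rot: [[0.991, 0.131, 0.001], [0.131, -0.991, -0.002], [0.001, 0.002, -1.0]]
force: [0.2, -4.6, -0.2]
width: 0.124
```

```bash
python3 go.py
```

```text
t 15.5 p [ 0.5148 -0.1827  0.1286] yawx 7.53 q [ 0.218  0.352  0.005  2.    -0.     0.788 -1.216] F [ 0.21 -4.59 -0.16] M [-1.14   0.004  0.083] w 0.124
```

Request:
servo_tool --linear '[[0,0,0],[0,0,0],[0,0,0],[0,0,0],[0,0,-0.0001],[0,0,-0.0001],[0,0,-0.0002],[0,0,-0.0002],[0,0,-0.0002],[0,0,-0.0003],[0,0,-0.0003],[0,0,-0.0003],[0,0,-0.0004],[0,0,-0.0004],[0,0,-0.0004],[0,0,-0.0005],[0,0,-0.0005],[0,0,-0.0005],[0,0,-0.0005],[0,0,-0.0005]]' --angular '[[0,0,-0.04],[0,0,-0.1],[0,0,-0.18],[0,0,-0.26],[0,0,-0.36],[0,0,-0.46],[0,0,-0.56],[0,0,-0.66],[0,0,-0.76],[0,0,-0.86],[0,0,-0.96],[0,0,-1.06],[0,0,-1.16],[0,0,-1.26],[0,0,-1.36],[0,0,-1.46],[0,0,-1.56],[0,0,-1.66],[0,0,-1.77],[0,0,-1.77]]' --fingers '[0,0,0,0,0,0,0,0,0,0,0,0,0,0,0,0,0,0,0,0]'

```text
time_s: 18.0
ee_pos: [0.5148, -0.1823, 0.1291]
tcp_rot: [[-0.326, 0.945, 0.002], [0.945, 0.326, -0.001], [-0.002, 0.001, -1.0]]
force: [1.4, -0.3, -0.3]
width: 0.132
```

```bash
python3 go.py
```

```text
t 18.0 p [ 0.5148 -0.1823  0.1291] yawx 109.04 q [ 0.526  0.375 -0.368  1.981  0.183  0.816  0.388] F [ 1.44 -0.25 -0.3 ] M [ 0.015 -0.397 -0.061] w 0.132
```

Request:
servo_tool --linear '[[0,0,0],[0,0,0],[0,0,0],[0,0,0],[0,0,0.0001],[0,0,0.0001],[0,0,0.0002],[0,0,0.0002],[0,0,0.0002],[0,0,0.0003],[0,0,0.0003],[0,0,0.0003],[0,0,0.0004],[0,0,0.0004],[0,0,0.0004],[0,0,0.0005],[0,0,0.0005],[0,0,0.0005],[0,0,0.0005]]' --angular '[[0,0,0.04],[0,0,0.1],[0,0,0.18],[0,0,0.26],[0,0,0.36],[0,0,0.46],[0,0,0.56],[0,0,0.66],[0,0,0.76],[0,0,0.86],[0,0,0.96],[0,0,1.06],[0,0,1.16],[0,0,1.26],[0,0,1.36],[0,0,1.46],[0,0,1.56],[0,0,1.66],[0,0,1.7]]' --fingers '[0,0,0,0,0,0,0,0,0,0,0,0,0,0,0,0,0,0,0]'

```text
time_s: 20.38
ee_pos: [0.5148, -0.1826, 0.1286]
tcp_rot: [[0.98, 0.198, 0.002], [0.198, -0.98, -0.002], [0.001, 0.002, -1.0]]
force: [0.5, -3.6, 0.2]
width: 0.128
```

```bash
python3 go.py
```

```text
t 20.38 p [ 0.5148 -0.1826  0.1286] yawx 11.44 q [ 0.23   0.352 -0.009  1.999  0.006  0.789 -1.154] F [ 0.52 -3.58  0.18] M [-1.118 -0.113  0.085] w 0.128
```

Now on to thread ≈ 4.6 (1.55 more).

Request:
servo_tool --linear '[[0,0,0],[0,0,0],[0,0,0],[0,0,0],[0,0,0.0001],[0,0,0.0001],[0,0,0.0002],[0,0,0.0002],[0,0,0.0002],[0,0,0.0003],[0,0,0.0003],[0,0,0.0003],[0,0,0.0004],[0,0,0.0004],[0,0,0.0004],[0,0,0.0005],[0,0,0.0005],[0,0,0.0005]]' --angular '[[0,0,0.04],[0,0,0.1],[0,0,0.18],[0,0,0.26],[0,0,0.36],[0,0,0.46],[0,0,0.56],[0,0,0.66],[0,0,0.76],[0,0,0.86],[0,0,0.96],[0,0,1.06],[0,0,1.16],[0,0,1.26],[0,0,1.36],[0,0,1.46],[0,0,1.53],[0,0,1.53]]' --fingers '[0,0,0,0,0,0,0,0,0,0,0,0,0,0,0,0,0,0]'

```text
time_s: 22.62
ee_pos: [0.5143, -0.1826, 0.1281]
tcp_rot: [[0.238, -0.971, 0.001], [-0.971, -0.238, -0.002], [0.002, -0.0, -1.0]]
force: [-2.8, -3.7, 1.9]
width: 0.124
```

```bash
python3 go.py
```

```text
t 22.62 p [ 0.5143 -0.1826  0.1281] yawx -76.22 q [-0.045  0.365  0.326  2.016 -0.161  0.783 -2.526] F [-2.81 -3.71  1.89] M [-0.703  0.9    0.088] w 0.124
```

Request:
servo_tool --linear '[[0,0,0],[0,0,0],[0,0,0],[0,0,0],[0,0,-0.0001],[0,0,-0.0001],[0,0,-0.0002],[0,0,-0.0002],[0,0,-0.0002],[0,0,-0.0003],[0,0,-0.0003],[0,0,-0.0003],[0,0,-0.0004],[0,0,-0.0004],[0,0,-0.0004],[0,0,-0.0005],[0,0,-0.0005],[0,0,-0.0005],[0,0,-0.0005]]' --angular '[[0,0,-0.04],[0,0,-0.1],[0,0,-0.18],[0,0,-0.26],[0,0,-0.36],[0,0,-0.46],[0,0,-0.56],[0,0,-0.66],[0,0,-0.76],[0,0,-0.86],[0,0,-0.96],[0,0,-1.06],[0,0,-1.16],[0,0,-1.26],[0,0,-1.36],[0,0,-1.46],[0,0,-1.56],[0,0,-1.65],[0,0,-1.65]]' --fingers '[0,0,0,0,0,0,0,0,0,0,0,0,0,0,0,0,0,0,0]'

```text
time_s: 25.0
ee_pos: [0.5146, -0.1828, 0.1286]
tcp_rot: [[0.949, 0.316, 0.001], [0.316, -0.949, -0.002], [0.001, 0.002, -1.0]]
force: [0.8, -4.4, -2.8]
width: 0.128
```

```bash
python3 go.py
```

```text
t 25.0 p [ 0.5146 -0.1828  0.1286] yawx 18.4 q [ 0.254  0.352 -0.038  1.998  0.02   0.79  -1.045] F [ 0.83 -4.38 -2.76] M [-0.943 -0.256 -0.066] w 0.128
```

Request:
servo_tool --linear '[[0,0,0],[0,0,0],[0,0,0],[0,0,0],[0,0,0],[0,0,-0.02],[0,0,-0.05],[0,0,-0.055],[0,0,-0.055],[0,0,-0.055],[0,0,-0.055],[0,0,-0.055],[0,0,-0.055],[0,0,-0.055],[0,0,-0.055],[0,0,-0.055],[0,0,-0.055],[0,0,-0.055],[0,0,-0.055],[0,0,-0.055]]' --angular '[[0,0,0],[0,0,0],[0,0,0],[0,0,0],[0,0,0],[0,0,0],[0,0,0],[0,0,-0.1],[0,0,-0.26],[0,0,-0.43],[0,0,-0.6],[0,0,-0.77],[0,0,-0.94],[0,0,-1.11],[0,0,-1.28],[0,0,-1.45],[0,0,-1.62],[0,0,-1.79],[0,0,-1.9],[0,0,-1.9]]' --fingers '[1,1,1,1,1,1,1,1,1,1,1,1,1,1,1,1,1,1,1,1]'

```text
time_s: 27.5
ee_pos: [0.5144, -0.1828, 0.1836]
tcp_rot: [[-0.605, 0.796, 0.001], [0.796, 0.605, -0.001], [-0.002, 0.0, -1.0]]
force: [-0.8, 0.2, 0.4]
width: 1.001
```

```bash
python3 go.py 0.5143 -0.1824 0.1286 198.4
python3 - <<'E'
from h import *
from plant import optics
import pickle
Q=optics.camera("side");T=optics.camera("top"); pickle.dump((T,Q),open("p3.pkl","wb"))
cv2.imwrite("pics/e.png",np.hstack([crop(Q,proj(Q,[.514,-.181,.1])[0],35,8,''),cv2.resize(crop(T,proj(T,[.514,-.181,.1])[0],50,5,''),(200,560))]))
E
```

```text
t 27.5 p [ 0.5144 -0.1828  0.1836] yawx 127.21 q [ 0.528  0.303 -0.363  1.938  0.134  0.923  0.749] F [-0.8   0.24  0.44] M [ 0.013 -0.01   0.019] w 1.001
lin [0.0005 0.0001 0.055 ] ang [-1.0000e-03  1.8000e-03 -1.2425e+00]
```

View pics/e.png

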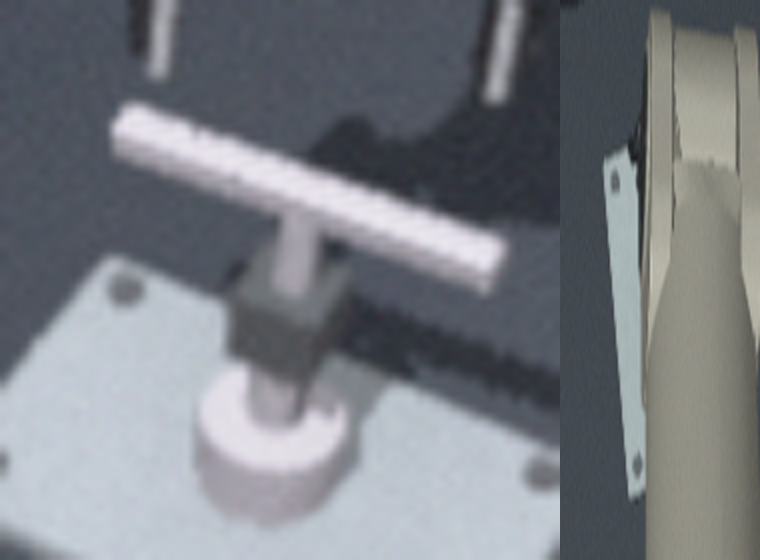

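Wrench stands seated upright on the tap, free of the gripper (bar from (115,125) to (500,265) in the crop). Measure its pose in this clear side view.

Run:
```python
from barfit import *
import pickle; T,Q=pickle.load(open("p3.pkl","rb"))
for z in (.135,.136,.137): print(z,fit(Q,(.5144,-.182),18,z,None,5))
```

```text
0.135 (array([ 514.79, -182.18,   14.06]), np.float64(20.05))
0.136 (array([ 514.19, -181.34,   14.07]), np.float64(19.19))
0.137 (array([ 513.56, -180.39,   13.98]), np.float64(19.19))
```

```bash
python3 go.py 0.5143 -0.1817 0.1286 194.5
```

```text
t 27.6 p [ 0.5145 -0.1828  0.1836] yawx 127.09 q [ 0.528  0.302 -0.362  1.938  0.134  0.923  0.747] F [0.56 0.49 0.68] M [ 0.021 -0.003 -0.066] w 0.997
lin [0.0011 0.0005 0.055 ] ang [-1.1000e-03  1.9000e-03 -1.1766e+00]
```

Request:
servo_tool --linear '[[0.001,0.0005,0],[0.001,0.0005,0],[0.001,0.0005,0],[0.001,0.0005,0],[0.001,0.0005,0],[0.001,0.0005,0],[0.001,0.0005,0],[0.001,0.0005,0],[0.001,0.0005,0.01],[0.001,0.0005,0.03],[0.001,0.0005,0.05],[0.001,0.0005,0.055],[0.001,0.0005,0.055],[0.001,0.0005,0.055],[0.001,0.0005,0.055],[0.001,0.0005,0.055],[0.001,0.0005,0.055],[0.001,0.0005,0.055],[0.001,0.0005,0.055],[0.001,0.0005,0.055]]' --angular '[[0,0.001,-0.1],[0,0.001,-0.26],[0,0.001,-0.43],[0,0.001,-0.6],[0,0.001,-0.77],[0,0.001,-0.94],[0,0.001,-1.1],[0,0.001,-1.177],[0,0.001,-1.177],[0,0.001,-1.177],[0,0.001,-1.177],[0,0.001,-1.177],[0,0.001,-1.177],[0,0.001,-1.177],[0,0.001,-1.177],[0,0.001,-1.177],[0,0.001,-1.177],[0,0.001,-1.177],[0,0.001,-1.177],[0,0.001,-1.177]]' --fingers '[1,1,1,1,1,1,1,1,1,1,1,1,1,0,0,0,0,0,0,0]'

```text
time_s: 30.1
ee_pos: [0.5145, -0.1819, 0.1288]
tcp_rot: [[-0.968, -0.251, 0.001], [-0.251, 0.968, -0.001], [-0.0, -0.002, -1.0]]
force: [0.1, -1.4, 4.1]
width: 0.126
```

```bash
python3 go.py
```

```text
t 30.1 p [ 0.5145 -0.1819  0.1288] yawx -165.48 q [ 0.674  0.403 -0.551  1.973  0.281  0.839  1.792] F [ 0.06 -1.37  4.15] M [-0.305  0.011  0.068] w 0.126
```

Request:
servo_tool --linear '[[0,0,0],[0,0,0],[0,0,0],[0,0,0],[0,0,0.0001],[0,0,0.0001],[0,0,0.0002],[0,0,0.0002],[0,0,0.0002],[0,0,0.0003],[0,0,0.0003],[0,0,0.0003],[0,0,0.0004],[0,0,0.0004],[0,0,0.0004],[0,0,0.0005],[0,0,0.0005],[0,0,0.0005],[0,0,0.0005]]' --angular '[[0,0,0.04],[0,0,0.1],[0,0,0.18],[0,0,0.26],[0,0,0.36],[0,0,0.46],[0,0,0.56],[0,0,0.66],[0,0,0.76],[0,0,0.86],[0,0,0.96],[0,0,1.06],[0,0,1.16],[0,0,1.26],[0,0,1.36],[0,0,1.46],[0,0,1.54],[0,0,1.58],[0,0,1.6]]' --fingers '[0,0,0,0,0,0,0,0,0,0,0,0,0,0,0,0,0,0,0]'

```text
time_s: 32.48
ee_pos: [0.5146, -0.1821, 0.1284]
tcp_rot: [[-0.221, 0.975, 0.001], [0.975, 0.221, -0.002], [-0.002, 0.001, -1.0]]
force: [2.5, -3.7, 3.1]
width: 0.129
```

```bash
python3 go.py
```

```text
t 32.48 p [ 0.5146 -0.1821  0.1284] yawx 102.79 q [ 0.397  0.361 -0.212  1.989  0.106  0.8    0.348] F [ 2.45 -3.7   3.06] M [-0.921 -0.365  0.084] w 0.129
```

Request:
servo_tool --linear '[[0,0,0],[0,0,0],[0,0,0.0001],[0,0,0.0001],[0,0,0.0001]]' --angular '[[0,0,0.05],[0,0,0.1],[0,0,0.15],[0,0,0.2],[0,0,0.22]]' --fingers '[0,0,0,0,0]'

```text
time_s: 33.1
ee_pos: [0.5147, -0.1822, 0.1283]
tcp_rot: [[-0.003, 1.0, 0.001], [1.0, 0.003, -0.002], [-0.002, 0.001, -1.0]]
force: [0.5, -2.9, 3.4]
width: 0.125
```

```bash
python3 go.py
```

```text
t 33.1 p [ 0.5147 -0.1822  0.1283] yawx 90.16 q [ 0.359  0.358 -0.166  1.992  0.083  0.797  0.148] F [ 0.47 -2.86  3.41] M [-0.894 -0.238  0.073] w 0.125
```

Request:
servo_tool --linear '[[0,0,0],[0,0,0],[0,0,0]]' --angular '[[0,0,0.03],[0,0,0.06],[0,0,0.08]]' --fingers '[0,0,0]'

```text
time_s: 33.48
ee_pos: [0.5147, -0.1822, 0.1283]
tcp_rot: [[0.079, 0.997, 0.001], [0.997, -0.079, -0.002], [-0.002, 0.001, -1.0]]
force: [0.6, -2.4, 2.7]
width: 0.127
```

```bash
python3 go.py
```

```text
t 33.48 p [ 0.5147 -0.1822  0.1283] yawx 85.49 q [ 0.345  0.357 -0.148  1.993  0.075  0.796  0.074] F [ 0.61 -2.36  2.68] M [-0.97  -0.232  0.116] w 0.127
```

Request:
servo_tool --linear '[[0,0,0],[0,0,0],[0,0,0]]' --angular '[[0,0,0.03],[0,0,0.06],[0,0,0.08]]' --fingers '[0,0,0]'

```text
time_s: 33.85
ee_pos: [0.5147, -0.1823, 0.1283]
tcp_rot: [[0.16, 0.987, 0.001], [0.987, -0.16, -0.002], [-0.002, 0.002, -1.0]]
force: [0.7, -4.2, 2.6]
width: 0.133
```

```bash
python3 go.py
```

```text
t 33.85 p [ 0.5147 -0.1823  0.1283] yawx 80.82 q [ 0.33   0.356 -0.131  1.994  0.066  0.794  0.   ] F [ 0.65 -4.23  2.65] M [-0.869 -0.241  0.069] w 0.133
```

Request:
servo_tool --linear '[[0,0,0],[0,0,0],[0,0,0]]' --angular '[[0,0,0.03],[0,0,0.06],[0,0,0.08]]' --fingers '[0,0,0]'

```text
time_s: 34.22
ee_pos: [0.5147, -0.1822, 0.1283]
tcp_rot: [[0.239, 0.971, 0.001], [0.971, -0.239, -0.002], [-0.002, 0.002, -1.0]]
force: [1.4, -3.8, 2.2]
width: 0.131
```

```bash
python3 go.py
```

```text
t 34.23 p [ 0.5147 -0.1822  0.1283] yawx 76.15 q [ 0.316  0.355 -0.114  1.994  0.058  0.793 -0.073] F [ 1.38 -3.76  2.18] M [-0.987 -0.204  0.138] w 0.131
```

Request:
servo_tool --linear '[[0,0,0],[0,0,0],[0,0,0]]' --angular '[[0,0,0.03],[0,0,0.06],[0,0,0.08]]' --fingers '[0,0,0]'

```text
time_s: 34.6
ee_pos: [0.5146, -0.1822, 0.1282]
tcp_rot: [[0.318, 0.948, 0.001], [0.948, -0.318, -0.002], [-0.002, 0.002, -1.0]]
force: [1.7, -4.3, 2.1]
width: 0.125
```

```bash
python3 go.py
```

```text
t 34.6 p [ 0.5146 -0.1822  0.1282] yawx 71.48 q [ 0.302  0.354 -0.097  1.995  0.05   0.792 -0.147] F [ 1.67 -4.29  2.08] M [-0.97  -0.217  0.042] w 0.125
```

Request:
servo_tool --linear '[[0,0,0],[0,0,0],[0,0,0]]' --angular '[[0,0,0.03],[0,0,0.06],[0,0,0.08]]' --fingers '[0,0,0]'

```text
time_s: 34.98
ee_pos: [0.5146, -0.1823, 0.1282]
tcp_rot: [[0.394, 0.919, 0.001], [0.919, -0.394, -0.002], [-0.001, 0.002, -1.0]]
force: [1.0, -3.8, 1.7]
width: 0.128
```

```bash
python3 go.py
```

```text
t 34.98 p [ 0.5146 -0.1823  0.1282] yawx 66.8 q [ 0.288  0.354 -0.08   1.996  0.041  0.791 -0.221] F [ 0.98 -3.84  1.73] M [-1.057 -0.338  0.116] w 0.128
```

Request:
servo_tool --linear '[[0,0,0],[0,0,0],[0,0,0]]' --angular '[[0,0,0.03],[0,0,0.06],[0,0,0.08]]' --fingers '[0,0,0]'

```text
time_s: 35.35
ee_pos: [0.5146, -0.1823, 0.1282]
tcp_rot: [[0.467, 0.884, 0.001], [0.884, -0.467, -0.002], [-0.001, 0.002, -1.0]]
force: [0.3, -5.1, 2.0]
width: 0.124
```

```bash
python3 go.py
```

```text
t 35.35 p [ 0.5146 -0.1823  0.1282] yawx 62.13 q [ 0.273  0.353 -0.063  1.997  0.033  0.791 -0.295] F [ 0.26 -5.06  1.95] M [-1.072 -0.185  0.08 ] w 0.124
```

Request:
servo_tool --linear '[[0,0,0],[0,0,0],[0,0,0]]' --angular '[[0,0,0.03],[0,0,0.06],[0,0,0.08]]' --fingers '[0,0,0]'

```text
time_s: 35.72
ee_pos: [0.5146, -0.1822, 0.1282]
tcp_rot: [[0.538, 0.843, 0.001], [0.843, -0.538, -0.002], [-0.001, 0.002, -1.0]]
force: [0.8, -4.3, 1.5]
width: 0.129
```

```bash
python3 go.py
```

```text
t 35.73 p [ 0.5146 -0.1822  0.1282] yawx 57.45 q [ 0.259  0.353 -0.046  1.998  0.025  0.79  -0.369] F [ 0.83 -4.33  1.5 ] M [-1.165 -0.188  0.122] w 0.129
```

Request:
servo_tool --linear '[[0,0,0],[0,0,0],[0,0,0]]' --angular '[[0,0,0.03],[0,0,0.06],[0,0,0.08]]' --fingers '[0,0,0]'

```text
time_s: 36.1
ee_pos: [0.5146, -0.1822, 0.1282]
tcp_rot: [[0.605, 0.796, 0.001], [0.796, -0.605, -0.002], [-0.001, 0.002, -1.0]]
force: [1.5, -4.6, 1.1]
width: 0.129
```

```bash
python3 go.py
```

```text
t 36.1 p [ 0.5146 -0.1822  0.1282] yawx 52.78 q [ 0.245  0.353 -0.028  1.999  0.016  0.789 -0.443] F [ 1.53 -4.64  1.09] M [-1.132 -0.232  0.116] w 0.129
```

Request:
servo_tool --linear '[[0,0,0],[0,0,0],[0,0,0]]' --angular '[[0,0,0.03],[0,0,0.06],[0,0,0.08]]' --fingers '[0,0,0]'

```text
time_s: 36.48
ee_pos: [0.5146, -0.1822, 0.1282]
tcp_rot: [[0.668, 0.744, 0.001], [0.744, -0.668, -0.002], [-0.001, 0.002, -1.0]]
force: [0.9, -4.8, 0.2]
width: 0.131
```

```bash
python3 go.py
```

```text
t 36.48 p [ 0.5146 -0.1822  0.1282] yawx 48.11 q [ 0.23   0.352 -0.011  2.     0.008  0.788 -0.517] F [ 0.85 -4.8   0.2 ] M [-1.163 -0.176  0.051] w 0.131
```

Request:
servo_tool --linear '[[0,0,0.0001],[0,0,0.0002],[0,0,0.0002]]' --angular '[[0,0,0.03],[0,0,0.06],[0,0,0.08]]' --fingers '[0,0,0]'

```text
time_s: 36.85
ee_pos: [0.5146, -0.1823, 0.1281]
tcp_rot: [[0.726, 0.688, 0.001], [0.688, -0.726, -0.002], [-0.001, 0.002, -1.0]]
force: [0.8, -4.6, 4.0]
width: 0.13
```

```bash
python3 go.py
```

```text
t 36.85 p [ 0.5146 -0.1823  0.1281] yawx 43.44 q [ 0.216  0.352  0.006  2.001 -0.     0.787 -0.59 ] F [ 0.81 -4.63  4.02] M [-1.153 -0.016  0.152] w 0.13
```

Request:
servo_tool --linear '[[0,0,0],[0,0,0],[0,0,0]]' --angular '[[0,0,0.03],[0,0,0.06],[0,0,0.08]]' --fingers '[0,0,0]'

```text
time_s: 37.22
ee_pos: [0.5146, -0.1823, 0.128]
tcp_rot: [[0.78, 0.626, 0.001], [0.626, -0.78, -0.002], [-0.001, 0.002, -1.0]]
force: [-0.2, -5.2, 3.5]
width: 0.122
```

```bash
python3 go.py
```

```text
t 37.23 p [ 0.5146 -0.1823  0.128 ] yawx 38.76 q [ 0.202  0.352  0.024  2.002 -0.009  0.786 -0.664] F [-0.21 -5.25  3.46] M [-1.168 -0.08   0.114] w 0.122
```

Request:
servo_tool --linear '[[0,0,0],[0,0,0],[0,0,0]]' --angular '[[0,0,0.03],[0,0,0.06],[0,0,0.08]]' --fingers '[0,0,0]'

```text
time_s: 37.6
ee_pos: [0.5145, -0.1823, 0.128]
tcp_rot: [[0.828, 0.56, 0.001], [0.561, -0.828, -0.002], [-0.0, 0.002, -1.0]]
force: [0.8, -3.7, 3.0]
width: 0.127
```

```bash
python3 go.py
```

```text
t 37.6 p [ 0.5145 -0.1823  0.128 ] yawx 34.09 q [ 0.187  0.352  0.041  2.002 -0.017  0.786 -0.738] F [ 0.84 -3.65  2.97] M [-1.222 -0.036  0.104] w 0.127
```

Request:
servo_tool --linear '[[0,0,0],[0,0,0],[0,0,0]]' --angular '[[0,0,0.03],[0,0,0.06],[0,0,0.08]]' --fingers '[0,0,0]'

```text
time_s: 37.98
ee_pos: [0.5145, -0.1823, 0.128]
tcp_rot: [[0.871, 0.491, 0.001], [0.491, -0.871, -0.002], [-0.0, 0.002, -1.0]]
force: [-0.2, -4.2, 3.7]
width: 0.124
```

```bash
python3 go.py
```

```text
t 37.98 p [ 0.5145 -0.1823  0.128 ] yawx 29.41 q [ 0.173  0.352  0.059  2.003 -0.026  0.785 -0.811] F [-0.22 -4.22  3.65] M [-1.173 -0.021  0.122] w 0.124
```

Request:
servo_tool --linear '[[0,0,0],[0,0,0],[0,0,0]]' --angular '[[0,0,0.03],[0,0,0.06],[0,0,0.08]]' --fingers '[0,0,0]'

```text
time_s: 38.35
ee_pos: [0.5145, -0.1822, 0.128]
tcp_rot: [[0.908, 0.419, 0.001], [0.419, -0.908, -0.002], [-0.0, 0.002, -1.0]]
force: [-1.6, -4.7, 3.9]
width: 0.128
```

```bash
python3 go.py
```

```text
t 38.35 p [ 0.5145 -0.1822  0.128 ] yawx 24.75 q [ 0.158  0.353  0.076  2.004 -0.034  0.785 -0.885] F [-1.6  -4.73  3.9 ] M [-1.177  0.083  0.287] w 0.128
```

Request:
servo_tool --linear '[[0,0,0],[0,0,0],[0,0,0]]' --angular '[[0,0,0.015],[0,0,0.03],[0,0,0.03]]' --fingers '[0,0,0]'

```text
time_s: 38.72
ee_pos: [0.5145, -0.1822, 0.128]
tcp_rot: [[0.92, 0.391, 0.001], [0.391, -0.92, -0.002], [-0.0, 0.002, -1.0]]
force: [-0.7, -4.6, 3.7]
width: 0.127
```

```bash
python3 go.py
```

```text
t 38.73 p [ 0.5145 -0.1822  0.128 ] yawx 23.02 q [ 0.153  0.353  0.083  2.005 -0.038  0.784 -0.912] F [-0.72 -4.6   3.66] M [-1.199  0.04   0.274] w 0.127
```

Request:
servo_tool --linear '[[0,0,0],[0,0,0],[0,0,0]]' --angular '[[0,0,0.015],[0,0,0.03],[0,0,0.03]]' --fingers '[0,0,0]'

```text
time_s: 39.1
ee_pos: [0.5145, -0.1822, 0.128]
tcp_rot: [[0.932, 0.363, 0.001], [0.363, -0.932, -0.002], [-0.0, 0.002, -1.0]]
force: [-0.6, -4.1, 3.1]
width: 0.123
```

```bash
python3 go.py
```

```text
t 39.1 p [ 0.5145 -0.1822  0.128 ] yawx 21.29 q [ 0.147  0.353  0.089  2.005 -0.041  0.784 -0.939] F [-0.55 -4.06  3.12] M [-1.149  0.131  0.347] w 0.123
```

Request:
servo_tool --linear '[[0,0,0],[0,0,0],[0,0,0]]' --angular '[[0,0,0.015],[0,0,0.015],[0,0,0.015]]' --fingers '[0,0,0]'

```text
time_s: 39.48
ee_pos: [0.5145, -0.1822, 0.128]
tcp_rot: [[0.937, 0.349, 0.001], [0.349, -0.937, -0.002], [-0.0, 0.002, -1.0]]
force: [-1.2, -4.7, 3.1]
width: 0.129
```

```bash
python3 go.py; for i in 1 2; do python3 -c "
from plant import optics;optics.camera('side')"; python3 go.py; done
```

```text
t 39.48 p [ 0.5145 -0.1822  0.128 ] yawx 20.44 q [ 0.145  0.353  0.092  2.005 -0.042  0.784 -0.953] F [-1.18 -4.68  3.11] M [-1.204  0.175  0.415] w 0.129
t 39.52 p [ 0.5145 -0.1822  0.1281] yawx 20.44 q [ 0.145  0.353  0.092  2.005 -0.042  0.784 -0.953] F [-2.07 -5.02  4.18] M [-1.211  0.113  0.382] w 0.125
t 39.58 p [ 0.5145 -0.1822  0.128 ] yawx 20.44 q [ 0.145  0.353  0.092  2.005 -0.042  0.784 -0.953] F [-0.54 -4.91  4.01] M [-1.17   0.132  0.422] w 0.128
```

Request:
servo_tool --linear '[[0,0,0],[0,0,0],[0,0,0],[0,0,0],[0,0,0],[0,0,0],[0,0,0],[0,0,0],[0,0,0],[0,0,0],[0,0,-0.02],[0,0,-0.05],[0,0,-0.09],[0,0,-0.12],[0,0,-0.12],[0,0,-0.12]]' --angular '[[0,0,-0.04],[0,0,-0.08],[0,0,-0.12],[0,0,-0.14],[0,0,-0.14],[0,0,-0.14],[0,0,-0.14],[0,0,-0.14],[0,0,-0.14],[0,0,-0.14],[0,0,-0.14],[0,0,-0.14],[0,0,-0.14],[0,0,-0.14],[0,0,-0.14],[0,0,-0.14]]' --fingers '[0,0,0,0,0,1,1,1,1,1,1,1,1,1,1,1]'

```text
time_s: 41.58
ee_pos: [0.5141, -0.1819, 0.2475]
tcp_rot: [[0.879, 0.477, 0.0], [0.477, -0.879, -0.002], [-0.001, 0.002, -1.0]]
force: [-0.3, 0.0, -0.9]
width: 0.999
```

```bash
python3 go.py
python3 - <<'E'
from barfit import *
from plant import optics,spotter
Q=optics.camera("side");T=optics.camera("top")
cv2.imwrite("pics/f.png",np.hstack([crop(Q,proj(Q,[.514,-.181,.1])[0],40,8,''),cv2.resize(crop(T,proj(T,[.514,-.181,.1])[0],50,5,''),(160,640))]))
print(fit(Q,(.5144,-.182),22,.135,None,5))
for l in("wrench_bar","wrench_mouth","boss_top","cup","bowl","timer"): print(l,[(np.round(d["centre"],4),d["confidence"]) for d in spotter.spot_point(Q,l)][:2])
E
```

```text
t 41.58 p [ 0.5141 -0.1819  0.2475] yawx 28.46 q [ 0.157  0.209  0.073  1.896 -0.015  1.037 -0.837] F [-0.31  0.   -0.87] M [0.025 0.013 0.007] w 0.999
(array([ 514.31, -181.12,   31.64]), np.float64(17.35))
wrench_bar [(array([ 0.518 , -0.185 ,  0.1374]), 0.64), (array([ 0.5126, -0.1827,  0.0409]), 0.5)]
wrench_mouth [(array([4.095e-01, 4.231e-01, 4.000e-04]), 0.71), (array([ 0.5131, -0.1822,  0.0391]), 0.59)]
boss_top [(array([ 0.5144, -0.1799,  0.0408]), 0.8)]
cup [(array([ 0.7031, -0.0255,  0.0064]), 0.7)]
bowl [(array([ 0.4106,  0.424 , -0.0027]), 0.7)]
timer [(array([ 0.3604, -0.464 , -0.0013]), 0.96)]
```

View pics/f.png

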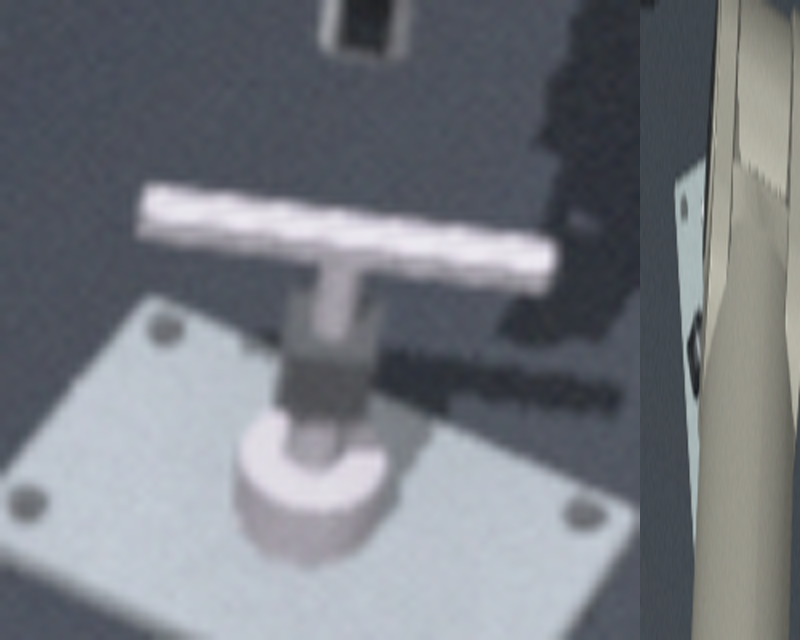

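```bash
python3 -c "
from plant import close_job; print(close_job())"
```

```text
the job is handed in; nothing more can be done
None
```

The job is done and handed in at about 42 s of the 72 s allowed. The wrench was set down over the tap's square until the wrist felt it rest on the tap's top. I then ran the turning sequence below; the thread angles are worked out from tool rotation less the socket play, not read directly.

| Move | Thread angle after it (rad) |
|---|---|
| Half turn clockwise | about 3.1 |
| Quarter turn back | about 1.5 |
| Half turn clockwise | about 4.6 |
| Quarter turn back | about 3.1 |
| Clockwise to firm on the bottom | about 5.9 |

I re-gripped the wrench half a turn round before the last stretch, to stay within the last joint's range.

**Bottom of the hole:** wrist torque rose from about 0.1 N m while running to about 0.4 N m at the bottom. That is about 0.10 rad of windup, above the 0.06 needed and below the 0.16 that breaks the tap. I then eased back 0.14 rad to take the load off, opened the gripper and lifted clear.

**Last checks:**
- **Wrench:** the side view shows it upright and seated, with its centre at about (0.514, -0.181). The bar is at about 32°, which fits a thread angle of about 5.9 rad.
- **Gripper:** it is 120 mm up, open, with no force on it.
- **Cup, bowl and timer:** the detector puts all three within about 10 mm of where they started. Part of that is its own error.

**Disagreements and limits:**
- A side push of up to 5 N showed while turning, from slight off-centring in the socket play.
- After the first release the bar stood about 4° off the tool's angle, within the socket play.
- The last `wrench_mouth` detections fell on the bowl and the boss, and I ignored them.
- The arm blocked the top camera, so the final check rests on the side view alone.

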